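Load the sauce crate and slide it into its dock

ROBOT

A 7-joint arm with a two-finger parallel gripper is mounted at the origin on the work surface. World frame = base frame: x ahead of the robot, y to its left, z up, the work surface at z = 0. Lengths are in m, angles in rad, forces in N, time in s.
With the tool pointing down it reaches from about 0.425 to 0.925 m from the base axis. Payload 6.8 kg.
Tool frame: the origin (TCP) lies at the very end of the fingers, on their centre line; the grasp point (between the pads) lies 19 mm behind it; z points along the fingers, y is the line along which they close (so a half turn about z gives the same grasp; the last joint's range is limited). The gripper opens to 85 mm and grips with 20 to 120 N. Pads are 22 mm wide; open, the fingers measure 114 mm over their backs; the gripper's body (76 mm by 85 mm) begins 54 mm behind the grasp point. The pads swing forward as they close: fully open they stand 13 mm farther back than shut.
Start: joints at [-1.252, 0.477, 0.022, 1.555, -0.011, 1.109, -0.083], TCP at [0.279, 0.614, 0.231] pointing down, gripper open.
Joint ranges: [-2.96, 2.96], [-0.34, 2.1], [-1.41, 1.46], [0.24, 2.44], [-1.37, 4.51], [0.17, 1.92], [-2.96, 2.96]. Speed limits (rad/s): [2.39, 2.39, 3.14, 3.14, 3.14, 3.14, 3.14].

INTERFACE

Orientations are given as a unit quaternion [w, x, y, z].
In Python, from station import bot gives the robot as it stands. The module is installed in compiled form; this text tells all that it offers.
- The arm moves only by the shell command python3 -m jog 'ROWS' [OPENING] [FORCE]. ROWS is JSON, a list of rows, each a list of 4 numbers: the shift along the tool's x, y, z in cm, then the turn about the tool's z in rad. In form: [[x, y, z, spin], ...]. A call has 1 to 20 rows; each row is the pose to reach, as a shift and turn from the pose commanded when the call began, along the tool's axes at that moment; what a row does not reach only later rows make up. A row lasts 1/12 s, in which the tool goes at most 41.7 mm and 7.16 degrees, less where a joint would pass 70% of its speed; a pose out of reach is approached as far as the arm can. A call with a gripper value outside its range is refused whole. OPENING is the closure, from -1 (fully open) to 1 (shut), set as the call begins (- or left out, the last holds). The fingers move at their own pace and stop on an object; FORCE is the grip in N (left out, the last holds). Time passes only in rows, so rows that repeat a pose let the fingers close. It gives the time, the measured TCP pose, the force, the opening and the grip force at its end, in the units of the state.
- bot.get_obs(): the state, without advancing time (a new reading comes with each control period).
- bot.read_camera(name): name is "scene" or "top" or "wrist"; returns a dict with "pixels" (480x640x3 uint8, red, green, blue), "depth" (480x640 float32, m along the optical axis (not along the pixel's ray), 0 where there is no reading), "fovy" (degrees; the focal length in pixels is half the picture's height over the tangent of half this angle, whatever the lens; pixels are square), "cx", "cy" (the principal point, pixels), "pose" (4x4, takes a point from camera to world coordinates). Camera axes: x right, y down, z forward; pixel columns grow to the right and rows downward; lengths in m; the calibration is good to about 2 mm. A picture is of the moment at which its call begins.
- bot.hand_in(): hands the job in; it is judged then, once.
The state is a dict: "t": time; "q": joint angles; "joint_vel": joint speeds; "joint_torque": joint torques, N m; "eef_pos": TCP position; "tool_rot": TCP orientation; "contact_force": force on the tool from outside, world axes, zero at the start; "torque": the same for the moment, N m; "gripper_width": opening from 0.0 (shut) to 1.0 (fully open); "grasp_force": force on a finger pad.
Only numpy, scipy, OpenCV 4.12 (cv2) and the standard library are available. Lean on these libraries where they do the work, as an engineer would, in place of code of your own. Each camera call takes 0.05 s, during which the arm holds its last target. There are 200 camera calls.

TASK

Clear the ramekin out of the dock and stand it wholly on the wooden trivet, and stand every squeeze bottle upright in the grey crate, one to a cell, while the crate is still outside the dock. Only then slide the loaded crate along the table, without lifting it, between the converging rails until it is fully home against the stop. Leave the other kitchen things where they are.

Things in the scene. Friction and masses are not known exactly. Their poses are not given: they have to be found in the camera images.
- crate: loose grey open crate, 0.4 kg, 144 mm (own x) by 214 mm (own y); 2 x 3 cells 66 mm square, centred at own x = -35, +35 and y = -70, 0, +70 mm; walls 4 mm. Inner floor at 4 mm, sides and dividers 45 mm high, end panels (outer faces at y = -107, +107 mm) 75 mm high. Origin: centre of underside. It starts outside the dock, +y end towards its mouth, turned at most 0.2 rad from the dock's y
- dock: fixed dock of dark steel rails 35 mm high on the tabletop, no floor. The crate goes in along the dock's +y: two rails converge from a mouth about 250 mm wide (at y = -125 mm) to a parallel throat 151 mm wide (from y = -17 mm on), closed by a cross stop whose face is at y = +108.5 mm. Origin: on the tabletop, where the crate's origin is when fully home
- dock_home (a point): the dock's origin and axes: pose of the crate's origin when fully home, against the stop (1.5 mm to spare) and centred between the rails (3.5 mm to spare each side), crate's y along dock's y
- ramekin: small empty white ramekin, round and open, 64 mm across at the rim, slightly narrower below, 45 mm tall, wall 4 mm, 0.15 kg; it starts upright on the tabletop between the dock's rails. Origin: centre of its underside.
- trivet: round wooden trivet, 120 mm across, 10 mm thick, fixed, flat on the table. Origin: centre of its underside.
- bottle0: squat red squeeze bottle, rigid, about 0.11 kg: round body 56 mm across and 55 mm high, on it a round cap 40 mm across from 55 to 85 mm height (the place to grip), a 12 mm nozzle above. All bottles are alike. Origin: centre of its underside, z up. From 3 to 5 bottles are present; an absent one reads None.
- bottle1: squat red squeeze bottle, rigid, about 0.11 kg: round body 56 mm across and 55 mm high, on it a round cap 40 mm across from 55 to 85 mm height (the place to grip), a 12 mm nozzle above. All bottles are alike. Origin: centre of its underside, z up. From 3 to 5 bottles are present; an absent one reads None.
- bottle2: squat red squeeze bottle, rigid, about 0.11 kg: round body 56 mm across and 55 mm high, on it a round cap 40 mm across from 55 to 85 mm height (the place to grip), a 12 mm nozzle above. All bottles are alike. Origin: centre of its underside, z up. From 3 to 5 bottles are present; an absent one reads None.
- bottle3: squat red squeeze bottle, rigid, about 0.11 kg: round body 56 mm across and 55 mm high, on it a round cap 40 mm across from 55 to 85 mm height (the place to grip), a 12 mm nozzle above. All bottles are alike. Origin: centre of its underside, z up. From 3 to 5 bottles are present; an absent one reads None.
- bottle4: squat red squeeze bottle, rigid, about 0.11 kg: round body 56 mm across and 55 mm high, on it a round cap 40 mm across from 55 to 85 mm height (the place to grip), a 12 mm nozzle above. All bottles are alike. Origin: centre of its underside, z up. From 3 to 5 bottles are present; an absent one reads None.
- oil: bystander, leave alone: tall oil bottle, 72 mm across, 200 mm tall. Origin at its underside.
- tin: bystander, leave alone: short steel tin, 72 mm across, 55 mm tall. Origin at its underside.
- jar: bystander, leave alone: lidded glass jar, 72 mm across, 90 mm tall. Origin at its underside.
- basket: bystander, leave alone: slatted bread basket 130 x 170 x 60 mm. Origin at its underside.
- mug: bystander, leave alone: white mug with a handle, 80 mm across, 90 mm tall. Origin at its underside.
- spatula: bystander, leave alone: spatula lying flat. Origin at its underside.
- butter: bystander, leave alone: wrapped block 90 x 60 x 40 mm. Origin at its underside.

How it is judged:
By the outcome, as a careful person would: the job done as asked, in the order asked, and still so for the second after the job is handed in, with the robot touching nothing.
Of bottle0, bottle1, bottle2, bottle3, bottle4 only 3 to 5 are there at a start; the rules pass over those that are not, and their reading is None.
At some moment in a run one of bottle0, bottle1, bottle2, bottle3, bottle4, crate may be knocked a few centimetres aside while the robot is not near it.
It also fails if it takes over 210 s, if anything falls off the work surface, if the arm or the gripper's body presses on something with over 40 N, if the wrist force passes 120 N, or if a joint passes its speed limit or range.

## Working session

There is one attempt and no reset: what is moved stays moved. The work goes in short steps, Python scripts to look and compute and a shell command to move; the robot and the scene stay as the last step left them, time stands still between calls to the robot, and variables do not carry over. Pictures are saved under pics/ and viewed, at most 14 in all, crops included, and the job is handed in when it is done.

```bash
mkdir -p pics; ls; cat > h.py <<'E'
import numpy as np, cv2, sys
from station import bot
def cam(n):
    c=bot.read_camera(n); h=c['pixels'].shape[0]; c['f']=h/2/np.tan(np.radians(c['fovy'])/2); return c
def save(c,fn): cv2.imwrite('pics/'+fn,c['pixels'][:,:,::-1])
def cloud(c):
    v,u=np.mgrid[0:480,0:640]; d=c['depth'].astype(float)
    P=np.stack([(u-c['cx'])/c['f']*d,(v-c['cy'])/c['f']*d,d],-1)
    T=np.array(c['pose']); W=P@T[:3,:3].T+T[:3,3]; W[d==0]=np.nan; return W
def state():
    o=bot.get_obs(); return {k:np.round(o[k],3) for k in ('t','q','eef_pos','tool_rot','contact_force','gripper_width','grasp_force')}
E
python3 - <<'E'
from h import *
print(state())
for n in('top','scene'):
    c=cam(n); save(c,n+'0.png'); print(n,c['fovy'],c['cx'],c['cy'],np.round(c['pose'],3).tolist())
    np.savez('pics/'+n+'0.npz',W=cloud(c),p=c['pixels'])
E
```

```text
pics
{'t': np.float64(0.0), 'q': array([-1.252,  0.478,  0.022,  1.556, -0.012,  1.109, -0.083]), 'eef_pos': array([0.279, 0.614, 0.23 ]), 'tool_rot': array([-0.   ,  0.212,  0.977, -0.001]), 'contact_force': array([-0.493, -0.434, -0.583]), 'gripper_width': np.float64(1.005), 'grasp_force': np.float64(0.0)}
top 47.20022581438379 328.6608124835651 237.05172327308432 [[0.003, -0.983, 0.182, 0.3], [-1.0, 0.0, 0.018, -0.08], [-0.018, -0.182, -0.983, 1.39], [0.0, 0.0, 0.0, 1.0]]
scene 44.63323481811734 319.48355719836945 241.91732399641757 [[0.469, 0.736, -0.489, 1.326], [0.883, -0.395, 0.252, -0.482], [-0.007, -0.55, -0.835, 1.358], [0.0, 0.0, 0.0, 1.0]]
```

View pics/top0.png

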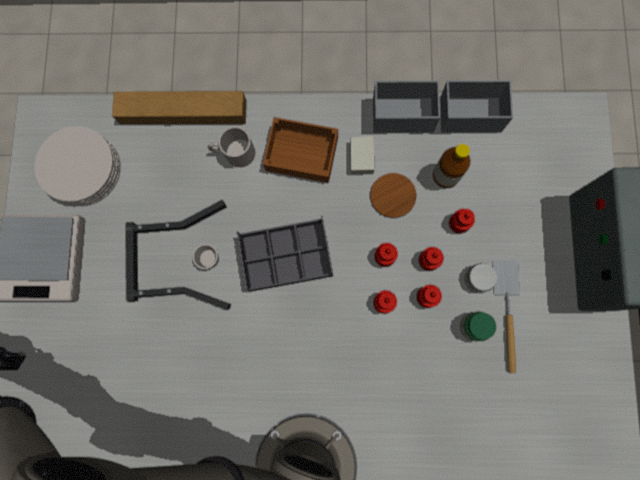

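View pics/scene0.png

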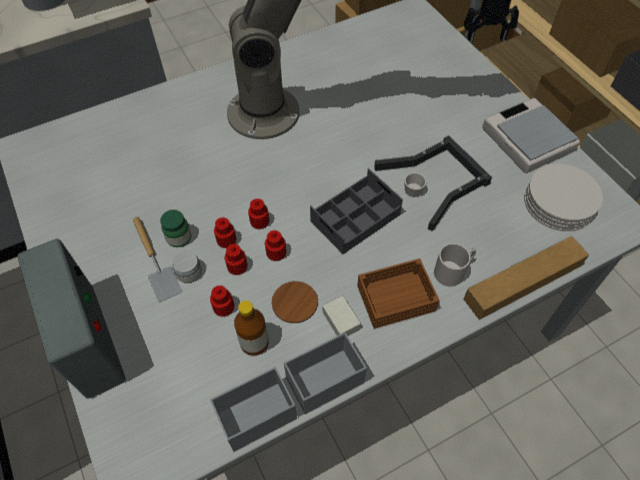

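The top view shows five red bottles at px (386,254), (386,301), (431,258), (430,295) and (462,220). The crate is at (285,254), the dock opens rightwards at (175,250), the ramekin is at (205,257) and the trivet at (393,195). The scene view agrees.

```bash
cat > m.py <<'E'
from h import *
def measure(W,p):
    r,g,b=[p[...,i].astype(int) for i in range(3)]; z=W[...,2]
    out={}
    red=((r>110)&(g<50)&(b<50)).astype(np.uint8)
    n,l,s,c=cv2.connectedComponentsWithStats(red)
    B=[]
    for i in range(1,n):
        if s[i,4]<60: continue
        m=(l==i); q=W[m]; q=q[~np.isnan(q[:,2])]
        k=q[(q[:,2]>.072)&(q[:,2]<.092)]; e=q[q[:,2]<.06]
        if len(k)<5: continue
        cc,_=cv2.minEnclosingCircle(k[:,:2].astype(np.float32)*1000)
        nz=q[q[:,2]>.094]
        B.append((np.round(cc,1),np.round(nz[:,:2].mean(0)*1000,1) if len(nz) else None,len(k),np.round(np.percentile(k[:,2],90)*1000,1)))
    return B
E
python3 - <<'E'
from m import *
for n in('top','scene'):
    d=np.load(f'pics/{n}0.npz'); W,p=d['W'],d['p']
    print(n); [print(*x) for x in measure(W,p)]
    z=W[...,2]; X,Y=W[...,0],W[...,1]
    # table check
    t=(X>.35)&(X<.8)&(abs(Y)<.5)&(abs(z)<.006); print('table',np.nanmedian(z[t]))
    # trivet
    r,g,b=[p[...,i].astype(int) for i in range(3)]
    if n=='top':
        win=lambda u0,u1,v0,v1:(slice(v0,v1),slice(u0,u1))
        s=win(365,422,168,222)
    else: s=win(265,325,275,328)
    for nm,s,lo,hi in[('triv',s,.005,.016),('ram',win(190,222,242,275) if n=='top' else win(400,430,168,200),.036,.055),
                ('crateends',win(230,340,210,295) if n=='top' else win(300,410,165,255),.068,.085),('cratesides',win(230,340,210,295) if n=='top' else win(300,410,165,255),.038,.052)]:
        q=W[s].reshape(-1,3); q=q[(q[:,2]>lo)&(q[:,2]<hi)]
        if len(q)<4: print(nm,len(q)); continue
        k=q[:,:2].astype(np.float32)*1000
        if 'crate' in nm: print(nm,len(q),cv2.minAreaRect(k),np.median(q[:,2]))
        else: print(nm,len(q),cv2.minEnclosingCircle(k),np.median(q[:,2]))
    s=win(118,235,195,312) if n=='top' else win(370,495,130,232)
    q=W[s].reshape(-1,3); q=q[(q[:,2]>.028)&(q[:,2]<.042)]
    print('dock',len(q),q.min(0),q.max(0), np.median(q[:,2]))
    if n=='top': np.save('pics/dock.npy',q)
    I=np.full((480,480,3),255,np.uint8)
    for P in q: cv2.circle(I,(int((.75-P[1])*1200),int((.8-P[0])*1200)),1,(0,0,0),-1)
    cv2.imwrite(f'pics/dock_{n}.png',I)
E
```

```text
top
[ 592.  -388.2] [ 591.1 -388.3] 163 87.6
[ 506.3 -196.5] [ 507.3 -194.4] 186 88.2
[ 495.8 -308.4] [ 496.7 -309.1] 181 87.5
[ 402.7 -300.5] [ 403.5 -301.1] 194 87.1
[ 388.6 -192. ] [ 389.2 -192.7] 195 88.0
table -0.00032510162412147103
triv 1557 ((675.721923828125, -222.56948852539062), 89.04792785644531) 0.009415072458629936
ram 160 ((500.08984375, 253.42039489746094), 32.384765625) 0.04352651573883248
crateends 214 ((506.76007080078125, 53.63507843017578), (144.57034301757812, 214.50086975097656), 10.485398292541504) 0.07401289628639729
cratesides 729 ((506.218505859375, 53.151519775390625), (145.58653259277344, 209.16082763671875), 10.795591354370117) 0.04406771403891008
dock 2006 [0.37065698 0.19259646 0.02802242] [0.64700108 0.46295649 0.04195045] 0.03410863911668427
scene
[ 390.9 -191.4] [ 390.7 -190.2] 94 90.3
[ 406.2 -299.8] [ 408.  -299.2] 100 89.8
[ 510.  -195.2] [ 509.2 -197. ] 107 90.2
[ 498.1 -306. ] [ 499.6 -306.2] 122 89.8
[ 595.2 -387. ] [ 596.  -385.9] 134 89.4
table 0.0017742866861016893
triv 1610 ((666.0018310546875, -218.420654296875), 104.63329315185547) 0.01081967672091233
ram 163 ((502.6286926269531, 257.21099853515625), 34.997230529785156) 0.04428245581005075
crateends 255 ((508.9089050292969, 55.962364196777344), (142.75755310058594, 220.02952575683594), 10.640363693237305) 0.07466652121761164
cratesides 990 ((498.6859436035156, 100.8171157836914), (150.06556701660156, 311.13653564453125), 10.561098098754883) 0.04495895126878091
dock 1607 [0.3731436  0.0596142  0.02800063] [0.65080014 0.5851134  0.04199481] 0.03611476972741379
```

```bash
python3 - <<'E'
from h import *
from scipy.optimize import least_squares
from scipy.spatial.transform import Rotation as R
for n in('top','scene'):
    d=np.load(f'pics/{n}0.npz'); W,p=d['W'],d['p']; z=W[...,2]
    p=p.astype(int)
    br=(p[...,0]-p[...,2]>40)&(z>.005)&(z<.016)&(np.hypot(W[...,0]-.672,W[...,1]+.22)<.085)
    print(n,'triv',cv2.minEnclosingCircle(W[br][:,:2].astype(np.float32)*1000))
    s=(slice(190,315),slice(115,240)) if n=='top' else (slice(125,235),slice(365,500))
    q=W[s].reshape(-1,3); q=q[(q[:,2]>.029)&(q[:,2]<.041)&(np.hypot(q[:,0]-.5,q[:,1]-.255)>.05)&(q[:,1]>.18)&(q[:,1]<.48)&(q[:,0]<.66)]
    I=np.zeros((400,400),np.uint8)
    for P in q: cv2.circle(I,(int((.5-P[1])*1200),int((.68-P[0])*1200)),1,255,-1)
    cv2.imwrite(f'pics/dock_{n}.png',I)
    # throat inner faces: left/right rails for y in .30-.40 ; rows of x
    for a in np.arange(.20,.46,.02):
        k=q[(abs(q[:,1]-a)<.01)]; lo=k[k[:,0]<.505,0]; hi=k[k[:,0]>.505,0]
        print(round(a,2),[np.round(np.percentile(v,[3,97])*1000) if len(v)>3 else None for v in(lo,hi)])
    for a in np.arange(.43,.60,.03):
        k=q[(abs(q[:,0]-a)<.012)&(q[:,1]>.38),1]; print('stop x',round(a,2),np.round(np.percentile(k,[3,97])*1000) if len(k)>3 else None)
E
```

```text
top triv ((666.3861694335938, -219.60824584960938), 59.67401123046875)
0.2 [array([372., 388.]), None]
0.22 [array([378., 395.]), array([626., 645.])]
0.24 [array([385., 403.]), array([616., 638.])]
0.26 [array([392., 410.]), array([605., 629.])]
0.28 [array([400., 417.]), array([593., 616.])]
0.3 [array([406., 422.]), array([583., 605.])]
0.32 [array([410., 425.]), array([576., 595.])]
0.34 [array([407., 422.]), array([574., 590.])]
0.36 [array([405., 420.]), array([573., 587.])]
0.38 [array([405., 420.]), array([571., 587.])]
0.4 [array([402., 417.]), array([569., 585.])]
0.42 [array([397., 418.]), array([569., 582.])]
0.44 [array([393., 500.]), array([507., 585.])]
stop x 0.43 [430. 450.]
stop x 0.46 [433. 452.]
stop x 0.49 [436. 456.]
stop x 0.52 [438. 458.]
stop x 0.55 [440. 461.]
stop x 0.58 [383. 461.]
scene triv ((668.14453125, -218.4439697265625), 60.346649169921875)
0.2 [array([374., 392.]), None]
0.22 [array([377., 399.]), array([630., 650.])]
0.24 [array([384., 407.]), array([622., 643.])]
0.26 [array([393., 411.]), array([608., 628.])]
0.28 [array([401., 422.]), array([598., 620.])]
0.3 [array([409., 427.]), array([588., 611.])]
0.32 [array([409., 429.]), array([578., 597.])]
0.34 [array([409., 427.]), array([576., 593.])]
0.36 [array([408., 425.]), array([576., 592.])]
0.38 [array([405., 423.]), array([573., 590.])]
0.4 [array([407., 421.]), array([572., 589.])]
0.42 [array([400., 420.]), array([568., 586.])]
0.44 [array([398., 502.]), array([508., 588.])]
stop x 0.43 [385. 453.]
stop x 0.46 [432. 454.]
stop x 0.49 [436. 457.]
stop x 0.52 [438. 460.]
stop x 0.55 [441. 463.]
stop x 0.58 [383. 463.]
```

View pics/dock_top.png

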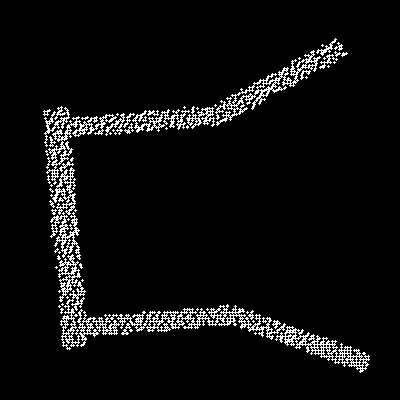

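The rendered dock shows a stop and rails yawed about 0.085 rad, so home ≈ (0.501, 0.328).

```bash
cat > g.py <<'E'
# usage: g.py X Y Z TOOLY_DEG  (mm, mm, mm, deg) -> tool shift cm and spin
from h import *
from scipy.spatial.transform import Rotation as R
def go(x,y,z,a=None):
    o=bot.get_obs(); w=np.roll(o['tool_rot'],-1); M=R.from_quat(w).as_matrix()
    d=M.T@(np.array([x,y,z])/1000-o['eef_pos'])*100
    cur=np.degrees(np.arctan2(M[1,1],M[0,1]))
    s=0 if a is None else -((a-cur+90)%180-90)
    print('target',x,y,z,'row',np.round(d,2),round(np.radians(s),3),'need rows',max(np.linalg.norm(d)/4.17,abs(s)/7.16).round(1),'tooly',cur.round(1),'q',np.round(o['q'],2),'F',np.round(o['contact_force'],1))
if __name__=='__main__':
    v=[float(a) for a in sys.argv[1:]]; go(*v)
E
python3 g.py 501 255 150 27; python3 g.py 501 255 150 10
```

```text
target 501.0 255.0 150.0 row [-35.05 -23.48   8.08] 0.673 need rows 10.3 tooly 65.5 q [-1.25  0.48  0.02  1.56 -0.01  1.11 -0.08] F [-0.4  0.3  0.2]
target 501.0 255.0 150.0 row [-35.05 -23.48   8.08] 0.969 need rows 10.3 tooly 65.5 q [-1.25  0.48  0.02  1.56 -0.01  1.11 -0.08] F [-0.4  0.3  0.2]
```

```bash
python3 -m jog '[[-35,-23.5,8,0.97],[-35,-23.5,8,0.97],[-35,-23.5,8,0.97],[-35,-23.5,8,0.97],[-35,-23.5,8,0.97],[-35,-23.5,8,0.97],[-35,-23.5,8,0.97],[-35,-23.5,8,0.97],[-35,-23.5,8,0.97],[-35,-23.5,8,0.97],[-35,-23.5,8,0.97],[-35,-23.5,8,0.97],[-35,-23.5,8,0.97],[-35,-23.5,8,0.97]]' -1
python3 - <<'E'
from h import *
c=cam('wrist'); save(c,'w0.png'); W=cloud(c); print(np.round(c['pose'],3).tolist())
z=W[...,2]; m=(z>.036)&(z<.055)&(np.hypot(W[...,0]-.5,W[...,1]-.255)<.05)
print(m.sum(),cv2.minEnclosingCircle(W[m][:,:2].astype(np.float32)*1000),np.nanmedian(z[m]))
E
python3 g.py 501 255 16 10
```

```text
t: 1.27
eef_pos: [0.5, 0.2572, 0.1512]
tool_rot: [-0.0, 0.642, 0.766, 0.0]
contact_force: [-0.2, 0.3, 0.4]
gripper_width: 1.0
grasp_force: 0.0
[[0.985, 0.168, 0.046, 0.487], [0.175, -0.949, -0.261, 0.324], [0.0, 0.265, -0.964, 0.294], [0.0, 0.0, 0.0, 1.0]]
2033 ((500.9091796875, 254.8152618408203), 31.940433502197266) 0.044180302397634846
target 501.0 255.0 16.0 row [-0.29  0.07 13.53] 0.002 need rows 3.2 tooly 10.1 q [-0.83  0.4   0.31  1.92 -0.16  0.85 -0.26] F [-0.3  0.8 -1.1]
```

Wrist confirms ramekin at (501, 255), rim at 44 mm. Grip it.

```bash
python3 -m jog '[[-0.3,0.1,4,0],[-0.3,0.1,8,0],[-0.3,0.1,11,0],[-0.3,0.1,13.4,0],[-0.3,0.1,13.4,0],[-0.3,0.1,13.4,0]]' -1 | tr '\n' ' '
python3 -m jog '[[0,0,0,0],[0,0,0,0],[0,0,0,0],[0,0,0,0],[0,0,0,0],[0,0,0,0],[0,0,0,0],[0,0,0,0]]' 1 40
python3 -m jog '[[0,0,-4,0],[0,0,-8,0],[0,0,-12,0],[0,0,-16,0],[0,0,-20,0],[0,0,-20,0]]' 
python3 g.py 667 -219 215 10;python3 g.py 667 -219 215 -18
```

```text
t: 1.82 eef_pos: [0.501, 0.254, 0.0168] tool_rot: [-0.001, 0.642, 0.767, -0.001] contact_force: [-0.7, 0.2, 0.2] gripper_width: 1.002 grasp_force: 0.0 t: 2.48
eef_pos: [0.5033, 0.2542, 0.02]
tool_rot: [0.0, 0.643, 0.766, 0.002]
contact_force: [-2.3, -0.3, 8.3]
gripper_width: 0.729
grasp_force: 41.4
t: 2.98
eef_pos: [0.5067, 0.2549, 0.2272]
tool_rot: [0.002, 0.643, 0.766, 0.008]
contact_force: [1.3, 0.5, -1.2]
gripper_width: 0.726
grasp_force: 44.6
target 667.0 -219.0 215.0 row [-49.45   7.61   0.96] -0.001 need rows 12.0 tooly 9.9 q [-0.86  0.3   0.35  1.85 -0.12  0.99 -0.28] F [ 1.3  0.5 -1.2]
target 667.0 -219.0 215.0 row [-49.45   7.61   0.96] 0.487 need rows 12.0 tooly 9.9 q [-0.86  0.3   0.35  1.85 -0.12  0.99 -0.28] F [ 1.3  0.5 -1.2]
```

```bash
python3 -m jog '[[-4,0.6,0,0],[-8,1.2,0,0],[-12,1.8,0,0],[-16,2.5,0,0],[-20,3.1,0,0],[-24,3.7,0,0],[-28,4.3,0,0],[-32,4.9,0,0],[-36,5.5,0,0],[-40,6.2,0,0],[-44,6.8,0,0],[-48,7.4,0,0],[-49.5,7.6,0,0],[-49.5,7.6,0,0],[-49.5,7.6,0,0],[-49.5,7.6,0,0]]' | tr '\n' ' '
python3 - <<'E'
from h import *
c=cam('wrist'); save(c,'w1.png'); W=cloud(c)
o=bot.get_obs()['eef_pos']; z=W[...,2]
m=(abs(W[...,0]-o[0])<.05)&(abs(W[...,1]-o[1])<.05)&(z>o[2]-.05)&(z<o[2]+.045)
print(m.sum(), o, [np.round(np.nanpercentile(z[m],k),3) for k in(2,50,90,98)])
E
python3 g.py 667 -219 32 10
```

```text
t: 4.32 eef_pos: [0.6629, -0.2197, 0.2177] tool_rot: [-0.0, 0.642, 0.766, 0.001] contact_force: [0.4, 0.5, -0.8] gripper_width: 0.726 grasp_force: 44.6 28035 [ 0.66300615 -0.2191321   0.21765676] [np.float64(0.201), np.float64(0.232), np.float64(0.248), np.float64(0.26)]
target 667.0 -219.0 32.0 row [-0.08  0.38 18.57] 0.002 need rows 4.5 tooly 10.1 q [-0.08  0.56  0.46  1.53 -0.27  1.11  0.62] F [ 0.4  0.2 -2.2]
```

View pics/w1.png

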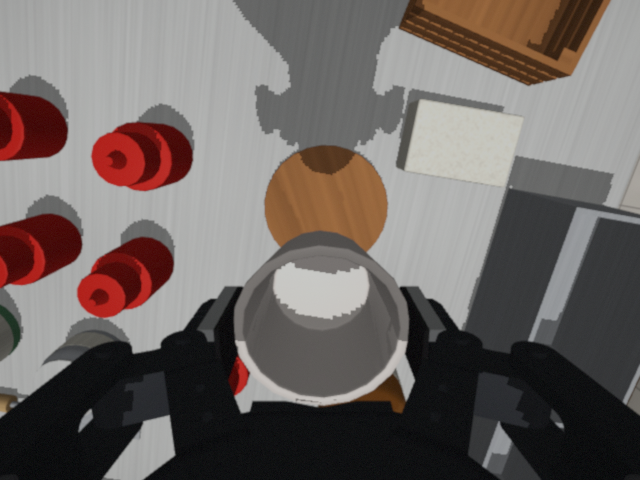

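The ramekin is held upright at px (320,310), with the trivet just beyond it at (325,200). Lower it.

```bash
python3 -m jog '[[0,0.4,4,0],[0,0.4,8,0],[0,0.4,12,0],[0,0.4,15.5,0],[0,0.4,17.5,0],[0,0.4,18.2,0],[0,0.4,18.6,0],[0,0.4,18.6,0],[0,0.4,18.6,0]]' | tr '\n' ' '; python3 g.py 667 -219 31 10
```

```text
t: 5.12 eef_pos: [0.6682, -0.2207, 0.0334] tool_rot: [0.001, 0.643, 0.766, 0.001] contact_force: [0.3, -1.0, -1.5] gripper_width: 0.728 grasp_force: 44.6 target 667.0 -219.0 31.0 row [ 0.19 -0.09  0.24] 0.0 need rows 0.1 tooly 10.0 q [-0.02  0.77  0.38  1.63 -0.36  0.81  0.69] F [ 0.3 -1.  -1.5]
```

```bash
python3 -m jog '[[0,0,0.2,0],[0,0,0.4,0],[0,0,0.4,0]]' | tr '\n' ' '
python3 -m jog '[[0,0,0,0],[0,0,0,0],[0,0,0,0],[0,0,0,0],[0,0,-1,0],[0,0,-4,0],[0,0,-8,0],[0,0,-12,0],[0,0,-15,0],[0,0,-15,0]]' -1 | tr '\n' ' '
cat > look.py <<'E'
from m import *
c=cam('top'); save(c,sys.argv[1]); W=cloud(c); p=c['pixels']
for x in measure(W,p): print('bottle',x[0]+[2,1],x[3])
z=W[...,2]; s=(W[...,0]>.3)&(W[...,0]<.7)&(W[...,1]>-.1)&(W[...,1]<.47)
g=(p.max(-1)-p.min(-1)<30)
q=W[s&(z>.068)&(z<.082)&g][:,:2].astype(np.float32)*1000
if len(q)>20: r=cv2.minAreaRect(q); print('crate (add 1,1)',len(q),np.round(r[0],1),np.round(r[1],1),round(r[2],2))
m=(z>.036)&(z<.065)&(np.hypot(W[...,0]-.667,W[...,1]+.219)<.07)
if m.sum()>20: print('ram',np.round(cv2.minEnclosingCircle(W[m][:,:2].astype(np.float32)*1000)[0],1),np.nanmax(z[m]).round(3))
E
python3 look.py t1.png; for b in "508 -196" "497 -307" ; do python3 g.py $b 150 10; done
```

```text
t: 5.37 eef_pos: [0.6683, -0.2213, 0.0301] tool_rot: [0.002, 0.643, 0.766, 0.001] contact_force: [-1.8, 1.1, 8.9] gripper_width: 0.726 grasp_force: 45.2 t: 6.2 eef_pos: [0.6705, -0.223, 0.1861] tool_rot: [0.006, 0.643, 0.766, 0.003] contact_force: [-0.1, -0.6, 0.2] gripper_width: 0.999 grasp_force: 0.0 bottle [ 593.8 -386.8] 87.4
bottle [ 505.7 -205.4] 87.5
bottle [ 497.8 -307.2] 87.6
bottle [ 404.6 -299.1] 88.0
bottle [ 390.7 -191.2] 87.6
crate (add 1,1) 121 [513.1  55. ] [125.9 215. ] 11.14
target 508.0 -196.0 150.0 row [  5.37 -15.44   3.12] -0.001 need rows 4.0 tooly 9.9 q [-0.07  0.6   0.46  1.55 -0.29  1.05  0.63] F [ 0.6 -0.4  0.3]
target 497.0 -307.0 150.0 row [ -5.38 -18.44   3.14] -0.001 need rows 4.7 tooly 9.9 q [-0.07  0.6   0.46  1.55 -0.29  1.05  0.63] F [ 0.6 -0.4  0.3]
```

```bash
python3 -m jog '[[1.3,-3.8,0,0],[2.7,-7.7,1,0],[4,-11.6,2,0],[5.4,-15.4,3,0],[5.4,-15.4,3,0],[5.4,-15.4,3,0],[5.4,-15.4,7,0],[5.4,-15.4,11,0],[5.4,-15.4,13,0],[5.4,-15.4,13.2,0],[5.4,-15.4,13.2,0]]' -1| tr '\n' ' '; python3 g.py 508 -196 52
python3 -m jog '[[0,0,0,0],[0,0,0,0],[0,0,0,0],[0,0,0,0],[0,0,0,0],[0,0,0,0],[0,0,0,0],[0,0,0,0]]' 1 40| tr '\n' ' '
python3 -m jog '[[0,0,-4,0],[0,0,-8,0],[0,0,-12,0],[0,0,-14,0],[0,0,-14,0]]'| tr '\n' ' '
python3 look.py t2.png
python3 - <<'E'
from g import *
c=np.array([507.5,54.5]); t=np.radians(10.7); u=np.array([np.cos(t),np.sin(t)]); v=np.array([-u[1],u[0]])
for b in(70,0,-70):
    for a in(35,-35): print(a,b,end=' '); go(*(c+a*u+b*v).round(1),190,10.7)
E
```

```text
t: 7.17 eef_pos: [0.5061, -0.1944, 0.0445] tool_rot: [-0.001, 0.643, 0.766, -0.001] contact_force: [-0.2, 0.0, 0.5] gripper_width: 1.004 grasp_force: 0.0 target 508.0 -196.0 52.0 row [-0.19  0.16 -0.75] 0.0 need rows 0.2 tooly 10.0 q [-0.05  0.55  0.39  2.03 -0.34  0.62  0.74] F [-0.2  0.   0.5]
t: 7.83 eef_pos: [0.5072, -0.1948, 0.0475] tool_rot: [0.002, 0.643, 0.766, 0.001] contact_force: [0.3, -0.3, 7.1] gripper_width: 0.625 grasp_force: 40.4 t: 8.25 eef_pos: [0.5091, -0.1957, 0.1915] tool_rot: [0.005, 0.643, 0.766, 0.003] contact_force: [0.8, -1.3, -0.7] gripper_width: 0.621 grasp_force: 42.4 bottle [ 593.8 -387. ] 88.0
bottle [ 498.1 -307.6] 87.4
bottle [ 404.3 -299.3] 87.4
crate (add 1,1) 215 [506.1  53.7] [143.5 214.4] 10.68
ram [ 671.8 -218.4] 0.06
35 70 target 528.9 129.8 190 row [31.61  7.71 -0.12] -0.013 need rows 7.8 tooly 10.0 q [-0.16  0.33  0.51  1.95 -0.2   0.91  0.63] F [ 0.5  0.1 -2.2]
-35 70 target 460.1 116.8 190 row [31.52  0.71 -0.17] -0.013 need rows 7.6 tooly 10.0 q [-0.16  0.33  0.51  1.95 -0.2   0.91  0.63] F [ 0.5  0.1 -2.2]
35 0 target 541.9 61.0 190 row [24.61  7.8  -0.1 ] -0.013 need rows 6.2 tooly 10.0 q [-0.16  0.33  0.51  1.95 -0.2   0.91  0.63] F [ 0.5  0.1 -2.2]
-35 0 target 473.1 48.0 190 row [24.52  0.8  -0.15] -0.013 need rows 5.9 tooly 10.0 q [-0.16  0.33  0.51  1.95 -0.2   0.91  0.63] F [ 0.5  0.1 -2.2]
35 -70 target 554.9 -7.8 190 row [17.6   7.89 -0.09] -0.013 need rows 4.6 tooly 10.0 q [-0.16  0.33  0.51  1.95 -0.2   0.91  0.63] F [ 0.5  0.1 -2.2]
-35 -70 target 486.1 -20.8 190 row [17.52  0.88 -0.14] -0.013 need rows 4.2 tooly 10.0 q [-0.16  0.33  0.51  1.95 -0.2   0.91  0.63] F [ 0.5  0.1 -2.2]
```

View pics/t2.png

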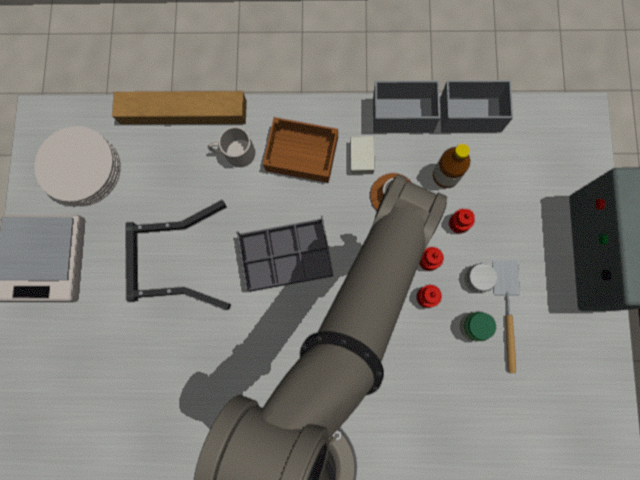

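The arm covers the middle. The crate is unmoved at (285,254). The finger gap looks wider than the cap, so I'll check the grasp with the wrist camera.

```bash
python3 - <<'E'
from h import *
c=cam('wrist'); save(c,'w2.png')
E
```

```text
(no output)
```

View pics/w2.png

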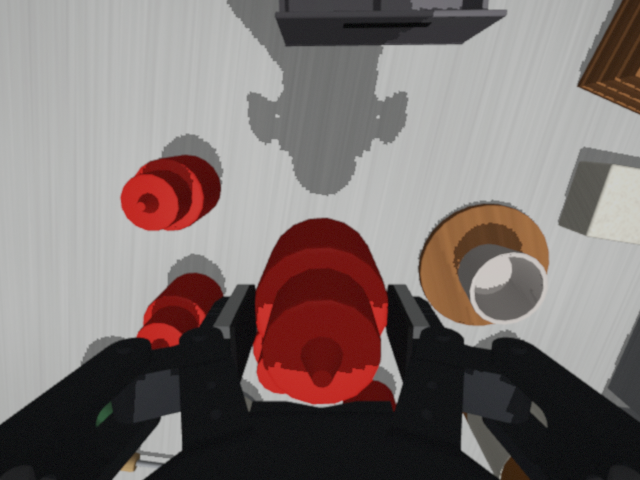

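The pads hold the top of the body rather than the cap, and the bottle is upright. The ramekin stands wholly on the trivet at (500,270). This first cell has no neighbours, so the grip is usable. I'll measure the bottle's offset in the grip and carry it.

```bash
cat > held.py <<'E'
from h import *
from g import go
from scipy.spatial.transform import Rotation as R
c=cam('wrist'); W=cloud(c); p=c['pixels'].astype(int); o=bot.get_obs()
M=R.from_quat(np.roll(o['tool_rot'],-1)).as_matrix(); L=(W-o['eef_pos'])@M*1000
red=(p[...,0]>110)&(p[...,1]<60)&(abs(L[...,0])<45)&(abs(L[...,1])<45)&(L[...,2]>-75)&(L[...,2]<70)
z=L[...,2][red]; h,e=np.histogram(z,np.arange(-75,70,2)); top=z.min()
k=L[red&(L[...,2]>-60)]
pk=e[np.argmax(h)]+1
q=L[red&(abs(L[...,2]-pk)<3)]
print('held: nozzle top',z.min().round(1),'cap-top plane z',pk,'centre',np.round(cv2.minEnclosingCircle(q[:,:2].astype(np.float32)),1) if 0 else [np.round(x,1) for x in cv2.minEnclosingCircle(q[:,:2].astype(np.float32))])
E
python3 -m jog '[[4,1,0,0],[8,2,0,0],[12,3,0,0],[16,4,0,0],[20,5,0,0],[24,6,0,0],[28,7,0,0],[31.6,7.7,0,-0.013],[31.6,7.7,0,-0.013],[31.6,7.7,0,-0.013],[31.6,7.7,0,-0.013]]'|tr '\n' ' '; python3 held.py; python3 g.py 528.9 129.8 53 10.7
```

```text
t: 9.27 eef_pos: [0.526, 0.1294, 0.1842] tool_rot: [-0.0, 0.638, 0.77, -0.001] contact_force: [0.0, 0.2, -0.9] gripper_width: 0.621 grasp_force: 42.4 held: nozzle top -50.0 cap-top plane z -36 centre [array([-0. , -0.6]), np.float64(19.8)]
target 528.9 129.8 53.0 row [ 0.08  0.31 13.14] -0.002 need rows 3.2 tooly 10.6 q [-0.67  0.32  0.39  1.94 -0.15  0.9  -0.02] F [-0.5 -0.2  0.4]
```

```bash
python3 -m jog '[[0.1,0.3,3,0],[0.1,0.3,6,0],[0.1,0.3,8,0],[0.1,0.3,10,0],[0.1,0.3,11.5,0],[0.1,0.3,12.5,0],[0.1,0.3,12.9,0],[0.1,0.3,12.9,0]]'|tr '\n' ' '
python3 -m jog '[[0,0,0,0],[0,0,0,0],[0,0,0,0],[0,0,0,0],[0,0,-2,0],[0,0,-5,0],[0,0,-9,0],[0,0,-13,0],[0,0,-13,0],[0,0,-13,0]]' -1|tr '\n' ' '
python3 look.py t3.png; python3 g.py 390.2 -190.7 150 10;python3 g.py 404.5 -299.5 150 10
```

```text
t: 9.98 eef_pos: [0.5292, 0.1305, 0.0557] tool_rot: [-0.0, 0.639, 0.769, -0.001] contact_force: [-0.0, 0.2, -1.1] gripper_width: 0.62 grasp_force: 42.4 t: 10.82 eef_pos: [0.5314, 0.1325, 0.1894] tool_rot: [0.001, 0.638, 0.77, 0.003] contact_force: [-0.3, -0.1, -0.7] gripper_width: 1.0 grasp_force: 0.0 bottle [ 593.6 -386.6] 87.7
bottle [531.6 128. ] 90.6
bottle [ 497.2 -306.5] 87.5
bottle [ 404.7 -299.5] 88.1
bottle [ 390.6 -191.1] 87.4
crate (add 1,1) 153 [505.9  53.8] [142.9 214.7] 10.72
ram [ 665.5 -221.3] 0.064
target 390.2 -190.7 150.0 row [-29.13 -19.76   3.67] 0.013 need rows 8.5 tooly 10.7 q [-0.68  0.33  0.39  1.93 -0.16  0.91 -0.02] F [-0.3  0.1 -2.1]
target 404.5 -299.5 150.0 row [-40.08 -20.38   3.65] 0.013 need rows 10.8 tooly 10.7 q [-0.68  0.33  0.39  1.93 -0.16  0.91 -0.02] F [-0.3  0.1 -2.1]
```

```bash
python3 -m jog '[[-3.6,-2.5,0,0],[-7.2,-5,0,0],[-10.9,-7.4,0,0],[-14.5,-9.9,0,0],[-18.2,-12.3,0,0],[-21.8,-14.8,1,0],[-25.5,-17.2,2,0],[-29.1,-19.7,3.6,0.013],[-29.1,-19.7,5,0.013],[-29.1,-19.7,7,0.013],[-29.1,-19.7,7,0.013],[-29.1,-19.7,7,0.013],[-29.1,-19.7,7,0.013]]'|tr '\n' ' '; python3 g.py 390.2 -190.7 53 10
```

```text
t: 11.95 eef_pos: [0.3904, -0.1901, 0.1164] tool_rot: [-0.0, 0.643, 0.766, -0.0] contact_force: [0.3, -0.1, -0.0] gripper_width: 0.998 grasp_force: 0.0 target 390.2 -190.7 53.0 row [-0.06 -0.02  6.34] 0.001 need rows 1.5 tooly 10.0 q [-0.16  0.28  0.55  2.24 -0.23  0.67  0.73] F [ 0.3 -0.1 -0. ]
```

```bash
python3 -m jog '[[0,0,3,0],[0,0,5,0],[0,0,6.2,0],[0,0,6.2,0],[0,0,6.2,0]]'|tr '\n' ' '
python3 -m jog '[[0,0,0,0],[0,0,0,0],[0,0,0,0],[0,0,0,0],[0,0,0,0],[0,0,0,0],[0,0,0,0],[0,0,0,0],[0,0,0,0]]' 1 40| tr '\n' ' '; python3 g.py 390.2 -190.7 53 10
```

```text
t: 12.37 eef_pos: [0.3908, -0.1901, 0.0548] tool_rot: [-0.0, 0.642, 0.766, 0.0] contact_force: [0.8, -0.4, 0.5] gripper_width: 1.002 grasp_force: 0.0 t: 13.12 eef_pos: [0.3907, -0.1909, 0.0551] tool_rot: [0.0, 0.643, 0.766, 0.001] contact_force: [-0.5, 0.9, 8.4] gripper_width: 0.454 grasp_force: 39.2 target 390.2 -190.7 53.0 row [ 0.02 -0.04  0.21] -0.001 need rows 0.1 tooly 10.0 q [-0.08  0.4   0.47  2.28 -0.36  0.53  0.85] F [-0.5  0.9  8.4]
```

```bash
python3 -m jog '[[0,0,-4,0],[0,0,-8,0],[0,0,-12,0],[0,0,-13.5,0],[0,0,-13.5,0],[0,0,-13.5,0]]'| tr '\n' ' '; python3 g.py 460.1 116.8 185 10.7
```

```text
t: 13.62 eef_pos: [0.3905, -0.1905, 0.1899] tool_rot: [0.001, 0.643, 0.766, 0.001] contact_force: [-0.9, 0.5, -2.2] gripper_width: 0.454 grasp_force: 41.5 target 460.1 116.8 185.0 row [29.05 12.18  0.53] -0.012 need rows 7.6 tooly 10.0 q [-0.26  0.13  0.63  2.18 -0.11  0.85  0.61] F [-0.9  0.5 -2.2]
```

```bash
python3 -m jog '[[3.6,1.5,0,0],[7.3,3,0,0],[10.9,4.6,0,0],[14.5,6.1,0,0],[18.2,7.6,0,0],[21.8,9.1,0,0],[25.4,10.6,0,0],[29,12.2,0,-0.012],[29,12.2,0,-0.012],[29,12.2,0,-0.012],[29,12.2,0,-0.012]]'|tr '\n' ' '; python3 held.py; python3 g.py 460.1 116.8 61 10.7
```

```text
t: 14.53 eef_pos: [0.4588, 0.115, 0.1876] tool_rot: [-0.001, 0.638, 0.77, -0.002] contact_force: [0.1, 0.3, -2.0] gripper_width: 0.456 grasp_force: 41.4 held: nozzle top -42.9 cap-top plane z -30 centre [array([ 0.1, -0.1]), np.float64(19.9)]
target 460.1 116.8 61.0 row [ 0.23  0.2  12.69] -0.002 need rows 3.0 tooly 10.6 q [-0.71  0.2   0.38  2.09 -0.1   0.87 -0.09] F [-0.1  0.1 -0.7]
```

```bash
python3 -m jog '[[0.2,0.2,3,0],[0.2,0.2,6,0],[0.2,0.2,8,0],[0.2,0.2,10,0],[0.2,0.2,11.5,0],[0.2,0.2,12.3,0],[0.2,0.2,12.7,0],[0.2,0.2,12.7,0]]'|tr '\n' ' '
python3 -m jog '[[0,0,0,0],[0,0,0,0],[0,0,0,0],[0,0,0,0],[0,0,-2,0],[0,0,-5,0],[0,0,-9,0],[0,0,-12.5,0],[0,0,-12.5,0],[0,0,-12.5,0]]' -0.3|tr '\n' ' '
python3 look.py t4.png; python3 g.py 404.5 -299.5 118 10
```

```text
t: 15.25 eef_pos: [0.4613, 0.1172, 0.0618] tool_rot: [-0.0, 0.639, 0.769, -0.001] contact_force: [-0.7, 0.0, -1.0] gripper_width: 0.452 grasp_force: 41.5 t: 16.08 eef_pos: [0.4632, 0.1191, 0.1897] tool_rot: [0.001, 0.638, 0.77, 0.003] contact_force: [-0.5, 0.2, -0.8] gripper_width: 0.648 grasp_force: 0.0 bottle [ 594.3 -387.5] 87.8
bottle [533.1 125.6] 90.4
bottle [ 497.7 -307.4] 87.9
bottle [461.2 112.9] 90.5
bottle [ 404.7 -299.2] 88.0
crate (add 1,1) 99 [525.4 -49.7] [142.3   4. ] 10.71
ram [ 666.9 -220.8] 0.06
target 404.5 -299.5 118.0 row [-40.04 -13.41   6.94] 0.012 need rows 10.3 tooly 10.7 q [-0.73  0.21  0.4   2.08 -0.1   0.87 -0.09] F [ 0.4  0.8 -0. ]
```

```bash
python3 -m jog '[[-3.6,-1.2,0,0],[-7.3,-2.4,0,0],[-10.9,-3.6,0,0],[-14.5,-4.9,0,0],[-18.2,-6.1,0,0],[-21.8,-7.3,0,0],[-25.5,-8.5,0,0],[-29.1,-9.7,0,0],[-32.7,-11,0,0],[-36.4,-12.2,0,0],[-40,-13.4,2,0.012],[-40,-13.4,4.5,0.012],[-40,-13.4,6.9,0.012],[-40,-13.4,6.9,0.012],[-40,-13.4,6.9,0.012],[-40,-13.4,6.9,0.012]]' -1|tr '\n' ' '; python3 g.py 404.5 -299.5 54 10
```

```text
t: 17.47 eef_pos: [0.404, -0.2993, 0.1186] tool_rot: [-0.0, 0.643, 0.766, -0.0] contact_force: [-0.5, -0.3, 0.8] gripper_width: 1.002 grasp_force: 0.0 target 404.5 -299.5 54.0 row [-0.03  0.05  6.46] -0.0 need rows 1.5 tooly 10.0 q [ 0.03  0.39  0.6   2.09 -0.33  0.74  1.01] F [-0.5 -0.3  0.8]
```

```bash
python3 -m jog '[[0,0,3,0],[0,0,5,0],[0,0,6.3,0],[0,0,6.3,0],[0,0,6.3,0]]'|tr '\n' ' '
python3 -m jog '[[0,0,0,0],[0,0,0,0],[0,0,0,0],[0,0,0,0],[0,0,0,0],[0,0,0,0],[0,0,0,0],[0,0,0,0],[0,0,0,0]]' 1 40| tr '\n' ' '
python3 -m jog '[[0,0,-4,0],[0,0,-8,0],[0,0,-12,0],[0,0,-13.5,0],[0,0,-13.5,0],[0,0,-13.5,0]]'| tr '\n' ' '; python3 g.py 541.9 61 185 10.7
```

```text
t: 17.88 eef_pos: [0.4046, -0.2994, 0.0562] tool_rot: [0.0, 0.643, 0.766, 0.0] contact_force: [0.2, -0.2, 0.8] gripper_width: 0.998 grasp_force: 0.0 t: 18.63 eef_pos: [0.4045, -0.2998, 0.0562] tool_rot: [0.001, 0.643, 0.766, 0.0] contact_force: [-0.5, 1.9, 7.2] gripper_width: 0.454 grasp_force: 39.5 t: 19.13 eef_pos: [0.4044, -0.2994, 0.191] tool_rot: [0.001, 0.643, 0.766, 0.001] contact_force: [0.1, 0.1, -1.3] gripper_width: 0.451 grasp_force: 41.2 target 541.9 61.0 185.0 row [33.11 19.79  0.63] -0.012 need rows 9.3 tooly 10.0 q [-0.05  0.28  0.68  2.04 -0.22  0.89  0.92] F [ 0.1  0.1 -1.3]
```

```bash
python3 -m jog '[[3.3,2,0,0],[6.6,4,0,0],[10,5.9,0,0],[13.3,7.9,0,0],[16.6,9.9,0,0],[20,11.9,0,0],[23.3,13.8,0,0],[26.6,15.8,0,0],[30,17.8,0,0],[33.1,19.8,0,-0.012],[33.1,19.8,0,-0.012],[33.1,19.8,0,-0.012],[33.1,19.8,0,-0.012]]'|tr '\n' ' '; python3 held.py; python3 look.py t5.png; python3 g.py 541.9 61 62 10.7
```

```text
t: 20.22 eef_pos: [0.5403, 0.0599, 0.1886] tool_rot: [-0.001, 0.638, 0.77, -0.002] contact_force: [-0.1, -1.1, -1.2] gripper_width: 0.452 grasp_force: 41.1 held: nozzle top -41.7 cap-top plane z -28 centre [array([ 1.1, -0.7]), np.float64(19.7)]
bottle [ 593.8 -386.5] 87.8
bottle [ 497.9 -307.7] 87.5
crate (add 1,1) 99 [525.7 -49.7] [144.2   3.9] 10.7
ram [ 666.7 -220.6] 0.061
target 541.9 61.0 62.0 row [ 0.2   0.19 12.74] -0.003 need rows 3.1 tooly 10.5 q [-0.64  0.34  0.51  1.94 -0.2   0.92  0.16] F [-0.7 -0.5 -1.4]
```

```bash
python3 -m jog '[[0.1,0.2,3,0],[0.1,0.2,6,0],[0.1,0.2,8,0],[0.1,0.2,10,0],[0.1,0.2,11.5,0],[0.1,0.2,12.3,0],[0.1,0.2,12.7,0],[0.1,0.2,12.7,0]]'|tr '\n' ' '
python3 -m jog '[[0,0,0,0],[0,0,0,0],[0,0,0,0],[0,0,0,0],[0,0,-2,0],[0,0,-5,0],[0,0,-9,0],[0,0,-12.5,0],[0,0,-12.5,0],[0,0,-12.5,0]]' -0.3|tr '\n' ' '
python3 look.py t6.png; python3 g.py 497.5 -307.3 118 10
```

```text
t: 20.98 eef_pos: [0.543, 0.0611, 0.0629] tool_rot: [-0.0, 0.639, 0.769, -0.001] contact_force: [0.0, 0.4, -0.7] gripper_width: 0.455 grasp_force: 41.2 t: 21.82 eef_pos: [0.545, 0.0625, 0.1909] tool_rot: [0.001, 0.638, 0.77, 0.002] contact_force: [0.3, -1.1, -0.4] gripper_width: 0.656 grasp_force: 0.0 bottle [ 594.2 -387.4] 88.1
bottle [543.6  57.3] 90.8
bottle [ 497.9 -307.5] 87.7
crate (add 1,1) 96 [524.2 -49.9] [140.5   4. ] 10.68
ram [ 666.8 -220.1] 0.061
target 497.5 -307.3 118.0 row [-35.48 -11.4    7.06] 0.012 need rows 9.1 tooly 10.7 q [-0.65  0.34  0.52  1.94 -0.21  0.92  0.16] F [-0.1 -0.6 -0.2]
```

```bash
python3 -m jog '[[-3.5,-1.1,0,0],[-7.1,-2.3,0,0],[-10.6,-3.4,0,0],[-14.2,-4.6,0,0],[-17.7,-5.7,0,0],[-21.3,-6.8,0,0],[-24.8,-8,0,0],[-28.4,-9.1,0,0],[-32,-10.3,0,0],[-35.5,-11.4,0,0],[-35.5,-11.4,2,0.012],[-35.5,-11.4,4.5,0.012],[-35.5,-11.4,7,0.012],[-35.5,-11.4,7,0.012],[-35.5,-11.4,7,0.012],[-35.5,-11.4,7,0.012]]' -1|tr '\n' ' '; python3 g.py 497.5 -307.3 54 10
```

```text
t: 23.2 eef_pos: [0.4971, -0.308, 0.1186] tool_rot: [-0.0, 0.643, 0.766, -0.0] contact_force: [0.6, -0.2, 0.2] gripper_width: 0.998 grasp_force: 0.0 target 497.5 -307.3 54.0 row [0.07 0.06 6.46] -0.001 need rows 1.6 tooly 10.0 q [ 0.03  0.51  0.56  1.9  -0.36  0.82  0.95] F [ 0.6 -0.2  0.2]
```

Next cell: (-35, 0) → (473.1, 48.0).

```bash
python3 -m jog '[[0,0,3,0],[0,0,5,0],[0,0,6.3,0],[0,0,6.3,0],[0,0,6.3,0]]'|tr '\n' ' '
python3 -m jog '[[0,0,0,0],[0,0,0,0],[0,0,0,0],[0,0,0,0],[0,0,0,0],[0,0,0,0],[0,0,0,0],[0,0,0,0],[0,0,0,0]]' 1 40| tr '\n' ' '
python3 -m jog '[[0,0,-4,0],[0,0,-8,0],[0,0,-12,0],[0,0,-13.5,0],[0,0,-13.5,0],[0,0,-13.5,0]]'| tr '\n' ' '; python3 g.py 473.1 48 185 10.7
```

```text
t: 23.62 eef_pos: [0.4974, -0.3081, 0.056] tool_rot: [0.0, 0.643, 0.766, 0.0] contact_force: [0.1, 0.3, -0.1] gripper_width: 1.001 grasp_force: 0.0 t: 24.37 eef_pos: [0.4976, -0.3082, 0.0563] tool_rot: [0.001, 0.643, 0.766, 0.0] contact_force: [-1.2, 0.9, 4.7] gripper_width: 0.455 grasp_force: 39.8 t: 24.87 eef_pos: [0.4974, -0.3078, 0.191] tool_rot: [0.001, 0.643, 0.766, 0.001] contact_force: [0.1, -0.2, -2.4] gripper_width: 0.453 grasp_force: 41.3 target 473.1 48.0 185.0 row [35.46  3.77  0.59] -0.012 need rows 8.6 tooly 10.0 q [-0.02  0.42  0.62  1.85 -0.29  0.96  0.9 ] F [ 0.1 -0.2 -2.4]
```

```bash
python3 -m jog '[[4,0.4,0,0],[8,0.8,0,0],[12,1.3,0,0],[16,1.7,0,0],[20,2.1,0,0],[24,2.6,0,0],[28,3,0,0],[32,3.4,0,0],[35.5,3.8,0,-0.012],[35.5,3.8,0,-0.012],[35.5,3.8,0,-0.012],[35.5,3.8,0,-0.012],[35.5,3.8,0,-0.012]]'|tr '\n' ' '; python3 held.py; python3 look.py t7.png; python3 g.py 473.1 48 62 10.7
```

```text
t: 25.95 eef_pos: [0.4724, 0.0469, 0.1895] tool_rot: [-0.0, 0.639, 0.769, -0.001] contact_force: [0.1, -0.4, -0.5] gripper_width: 0.455 grasp_force: 41.2 held: nozzle top -41.7 cap-top plane z -28 centre [array([ 0.9, -1. ]), np.float64(19.8)]
bottle [ 594.1 -387.3] 87.4
crate (add 1,1) 98 [525.1 -49.8] [142.6   4. ] 10.67
ram [ 666.9 -221.8] 0.061
target 473.1 48.0 62.0 row [ 0.12  0.07 12.79] -0.004 need rows 3.1 tooly 10.5 q [-0.69  0.21  0.53  2.09 -0.14  0.87  0.1 ] F [-0.7 -0.1 -1.5]
```

```bash
python3 -m jog '[[0,0.1,3,0],[0,0.1,6,0],[0,0.1,8,0],[0,0.1,10,0],[0,0.1,11.5,0],[0,0.1,12.3,0],[0,0.1,12.7,0],[0,0.1,12.7,0]]'|tr '\n' ' '
python3 -m jog '[[0,0,0,0],[0,0,0,0],[0,0,0,0],[0,0,0,0],[0,0,-2,0],[0,0,-5,0],[0,0,-9,0],[0,0,-12.5,0],[0,0,-12.5,0],[0,0,-12.5,0]]' -0.3|tr '\n' ' '
python3 look.py t8.png; python3 g.py 594 -387.3 118 10;  python3 g.py 594 -387.3 118 -30
```

```text
t: 26.72 eef_pos: [0.4739, 0.0479, 0.0629] tool_rot: [-0.0, 0.639, 0.769, -0.0] contact_force: [-0.5, 0.1, -0.8] gripper_width: 0.455 grasp_force: 41.3 t: 27.55 eef_pos: [0.4755, 0.0491, 0.1906] tool_rot: [0.001, 0.638, 0.77, 0.003] contact_force: [-0.6, -0.2, 0.5] gripper_width: 0.646 grasp_force: 0.0 bottle [ 593.4 -386.2] 87.7
bottle [473.8  39. ] 90.1
crate (add 1,1) 96 [525.7 -49.7] [142.2   4. ] 10.66
ram [ 666.7 -221.7] 0.06
target 594.0 -387.3 118.0 row [-45.1    3.66   7.07] 0.012 need rows 11.0 tooly 10.7 q [-0.7   0.21  0.54  2.09 -0.15  0.87  0.11] F [-0.6  0.2  0. ]
target 594.0 -387.3 118.0 row [-45.1    3.66   7.07] 0.71 need rows 11.0 tooly 10.7 q [-0.7   0.21  0.54  2.09 -0.15  0.87  0.11] F [-0.6  0.2  0. ]
```

```bash
python3 - <<'E'
import numpy as np,cv2
for n in('top','scene'):
    W=np.load(f'pics/{n}0.npz')['W']; m=(W[...,2]>.08)&(W[...,2]<.21)&(np.hypot(W[...,0]-.70,W[...,1]+.35)<.09)
    q=W[m]; print(n,[ (round(a,2),np.round(cv2.minEnclosingCircle(q[abs(q[:,2]-a)<.01][:,:2].astype(np.float32)*1000)[0])) for a in(.1,.13,.19) if (abs(q[:,2]-a)<.01).sum()>5], q[:,2].max())
E
```

```text
top [(0.1, array([ 718., -357.])), (0.13, array([ 719., -358.])), (0.19, array([ 719., -359.]))] 0.20443290974096495
scene [(0.1, array([ 723., -358.])), (0.13, array([ 723., -357.])), (0.19, array([ 722., -358.]))] 0.20713986278845997
```

```bash
python3 -m jog '[[-4,0.3,0,0],[-8,0.6,0,0],[-12,1,0,0],[-16,1.3,0,0],[-20,1.6,0,0],[-24,1.9,0,0],[-28,2.3,0,0],[-32,2.6,0,0],[-36,2.9,0,0],[-40,3.2,0,0],[-43,3.5,0,0],[-45,3.7,2,0.012],[-45,3.7,4.5,0.012],[-45,3.7,7,0.012],[-45,3.7,7,0.012],[-45,3.7,7,0.012],[-45,3.7,7,0.012]]' -0.5|tr '\n' ' '; python3 g.py 594 -387.3 54 10
```

```text
t: 29.02 eef_pos: [0.5937, -0.3869, 0.1186] tool_rot: [-0.0, 0.643, 0.766, -0.0] contact_force: [-0.7, 0.6, 1.1] gripper_width: 0.751 grasp_force: 0.0 target 594.0 -387.3 54.0 row [-0.04  0.03  6.46] -0.0 need rows 1.5 tooly 10.0 q [ 0.13  0.7   0.55  1.59 -0.42  0.97  0.99] F [-0.7  0.6  1.1]
```

```bash
python3 -m jog '[[0,0,3,0],[0,0,5,0],[0,0,6.3,0],[0,0,6.3,0],[0,0,6.3,0]]'|tr '\n' ' '
python3 -m jog '[[0,0,0,0],[0,0,0,0],[0,0,0,0],[0,0,0,0],[0,0,0,0],[0,0,0,0],[0,0,0,0],[0,0,0,0],[0,0,0,0]]' 1 40| tr '\n' ' '
python3 -m jog '[[0,0,-4,0],[0,0,-8,0],[0,0,-12,0],[0,0,-13.5,0],[0,0,-13.5,0],[0,0,-13.5,0]]'| tr '\n' ' '; python3 look.py t9.png; python3 g.py 554.9 -7.8 185 10.7
```

```text
t: 29.43 eef_pos: [0.594, -0.387, 0.0561] tool_rot: [0.0, 0.643, 0.766, 0.0] contact_force: [0.1, -0.8, 1.3] gripper_width: 0.752 grasp_force: 0.0 t: 30.18 eef_pos: [0.5945, -0.3877, 0.0573] tool_rot: [0.001, 0.643, 0.766, 0.0] contact_force: [-1.3, 0.5, 6.0] gripper_width: 0.451 grasp_force: 40.0 t: 30.68 eef_pos: [0.594, -0.3871, 0.1917] tool_rot: [0.001, 0.643, 0.766, 0.0] contact_force: [0.0, 1.5, -2.3] gripper_width: 0.454 grasp_force: 40.9 bottle [543.8  60.9] 91.0
bottle [530.8 130.3] 91.0
bottle [474.   48.2] 90.6
bottle [461.3 116.6] 90.9
crate (add 1,1) 217 [505.8  53.6] [143.2 214.3] 10.76
ram [ 666.6 -221.4] 0.06
target 554.9 -7.8 185.0 row [37.95  2.77  0.52] -0.013 need rows 9.1 tooly 10.0 q [ 0.11  0.63  0.59  1.54 -0.38  1.09  0.96] F [-0.1  1.3 -2.2]
```

All four bottles sit in their cells, upright (tops at 91 mm).

```bash
python3 -m jog '[[4,0.3,0,0],[8,0.6,0,0],[12,0.9,0,0],[16,1.2,0,0],[20,1.5,0,0],[24,1.7,0,0],[28,2,0,0],[32,2.3,0,0],[36,2.6,0,0],[37.9,2.8,0,-0.013],[37.9,2.8,0,-0.013],[37.9,2.8,0,-0.013],[37.9,2.8,0,-0.013],[37.9,2.8,0,-0.013]]'|tr '\n' ' '; python3 held.py; python3 look.py t10.png; python3 g.py 554.9 -7.8 62 10.7
```

```text
t: 31.9 eef_pos: [0.5551, -0.0106, 0.1897] tool_rot: [-0.0, 0.639, 0.769, -0.001] contact_force: [0.0, -0.0, -0.7] gripper_width: 0.457 grasp_force: 40.9 held: nozzle top -41.0 cap-top plane z -28 centre [array([ 0.6, -0.5]), np.float64(19.9)]
crate (add 1,1) 152 [505.6  53.4] [141.3 215. ] 10.2
ram [ 666.9 -221.1] 0.06
target 554.9 -7.8 62.0 row [2.80e-01 1.00e-02 1.28e+01] -0.003 need rows 3.1 tooly 10.6 q [-0.57  0.37  0.6   1.92 -0.25  0.93  0.34] F [ 0.3 -0.7 -1.3]
```

```bash
python3 -m jog '[[0.2,0,3,0],[0.2,0,6,0],[0.2,0,8,0],[0.2,0,10,0],[0.2,0,11.5,0],[0.2,0,12.3,0],[0.2,0,12.7,0],[0.2,0,12.7,0]]'|tr '\n' ' '
python3 -m jog '[[0,0,0,0],[0,0,0,0],[0,0,0,0],[0,0,0,0],[0,0,-2,0],[0,0,-5,0],[0,0,-9,0],[0,0,-12.5,0],[-5,0,-12.5,0],[-10,0,-12.5,0],[-10,0,-12.5,0]]' -0.3|tr '\n' ' '
python3 look.py t11.png; python3 g.py 492 -70 190 100.7
```

```text
t: 32.67 eef_pos: [0.555, -0.0074, 0.0629] tool_rot: [-0.0, 0.638, 0.77, -0.0] contact_force: [0.1, 0.5, -0.2] gripper_width: 0.455 grasp_force: 40.9 t: 33.58 eef_pos: [0.5746, -0.1104, 0.1904] tool_rot: [0.002, 0.639, 0.769, 0.0] contact_force: [-0.6, -0.9, 0.5] gripper_width: 0.649 grasp_force: 0.0 bottle [530.6 130.5] 90.8
crate (add 1,1) 115 [485.5 156.1] [140.7   5.3] 10.82
ram [ 666.8 -221.1] 0.061
target 492.0 -70.0 190.0 row [ 5.67 -7.33 -0.04] 1.564 need rows 12.5 tooly 10.3 q [-0.39  0.42  0.62  1.85 -0.29  0.95  0.54] F [ 0.7 -3.1  0.6]
```

```bash
python3 -m jog '[[1,-1.5,0,0.12],[2,-3,0,0.24],[3,-4.5,0,0.36],[4.3,-6,0,0.48],[5.7,-7.3,0,0.6],[5.7,-7.3,0,0.72],[5.7,-7.3,0,0.84],[5.7,-7.3,0,0.96],[5.7,-7.3,0,1.08],[5.7,-7.3,0,1.2],[5.7,-7.3,0,1.32],[5.7,-7.3,0,1.44],[5.7,-7.3,0,1.56],[5.7,-7.3,0,1.56],[5.7,-7.3,0,1.56],[5.7,-7.3,0,1.56]]' -0.6|tr '\n' ' '
python3 - <<'E'
from g import *
c=cam('wrist'); save(c,'w3.png'); W=cloud(c); z=W[...,2]
m=(z>.068)&(z<.08)&(W[...,1]<-.0)&(W[...,1]>-.1)&(W[...,0]>.42)&(W[...,0]<.63)&(c['pixels'].max(-1)<110)
q=W[m]*1000; 
r=cv2.minAreaRect(q[:,:2].astype(np.float32)); print(len(q),r,np.median(q[:,2]))
go(492.6,-55.2,46,100.7)
E
python3 look.py t12.png
```

```text
t: 34.97 eef_pos: [0.4914, -0.0623, 0.1884] tool_rot: [-0.0, 0.995, 0.101, 0.0] contact_force: [-0.2, 0.7, -0.6] gripper_width: 0.797 grasp_force: 0.0 781 ((524.4052124023438, -37.82033920288086), (141.11244201660156, 27.418243408203125), 10.647590637207031) 74.55514285844139
target 492.6 -55.2 46 row [ 0.25 -0.68 14.24] 0.014 need rows 3.4 tooly -78.5 q [-0.83  0.37  1.04  2.07 -0.41  0.92 -0.93] F [-0.7  0.3 -0.2]
bottle [545.1  63.8] 90.6
bottle [531.4 129.9] 90.7
crate (add 1,1) 121 [504.9  53.6] [141.2 213.9] 10.63
ram [ 666.1 -221.1] 0.06
```

View pics/w3.png

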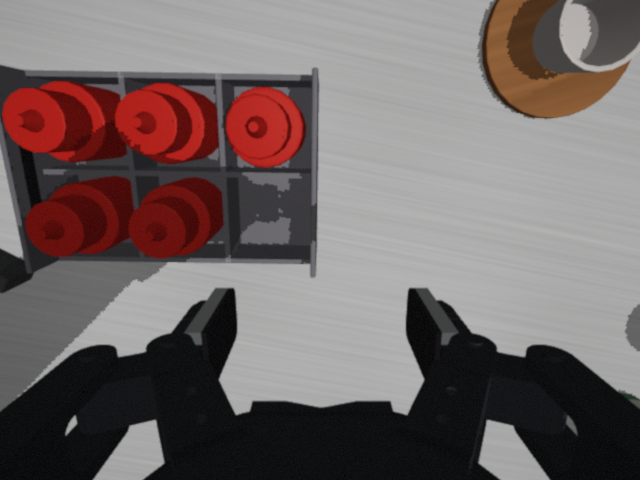

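All five bottles stand upright in separate cells. The empty cell, px (270,215), is by the near end panel at px (315,170). Now I'll straddle that panel and grip it.

```bash
python3 -m jog '[[0.2,-0.7,0,0.014],[0.2,-0.7,0,0.014],[0.2,-0.7,4,0.014],[0.2,-0.7,8,0.014],[0.2,-0.7,11,0.014],[0.2,-0.7,13,0.014],[0.2,-0.7,14.2,0.014],[0.2,-0.7,14.2,0.014],[0.2,-0.7,14.2,0.014]]'|tr '\n' ' '; python3 g.py 492.6 -55.2 46 100.7
python3 -m jog '[[0,0,0,0],[0,0,0,0],[0,0,0,0],[0,0,0,0],[0,0,0,0],[0,0,0,0],[0,0,0,0],[0,0,0,0],[0,0,0,0],[0,0,0,0]]' 1 70| tr '\n' ' '; python3 g.py 492.6 -55.2 46 100.7; python3 look.py t13.png
```

```text
t: 35.82 eef_pos: [0.4918, -0.0557, 0.0462] tool_rot: [0.0, 0.996, 0.092, -0.0] contact_force: [0.0, -0.3, 0.5] gripper_width: 0.798 grasp_force: 0.0 target 492.6 -55.2 46.0 row [ 0.08 -0.04  0.02] -0.003 need rows 0.0 tooly -79.4 q [-0.61  0.59  0.77  2.16 -0.69  0.65 -0.74] F [ 0.  -0.3  0.5]
t: 36.65 eef_pos: [0.4925, -0.0555, 0.0469] tool_rot: [-0.0, 0.996, 0.092, 0.0] contact_force: [-1.6, -0.9, 6.3] gripper_width: 0.033 grasp_force: 69.1 target 492.6 -55.2 46.0 row [ 0.02 -0.03  0.09] -0.003 need rows 0.0 tooly -79.5 q [-0.61  0.59  0.77  2.16 -0.69  0.65 -0.74] F [-1.6 -0.9  6.3]
bottle [544.6  62.9] 90.3
bottle [530.9 130.9] 91.0
crate (add 1,1) 82 [474.4  66. ] [255.6  77.7] 68.93
ram [ 666.  -221.4] 0.06
```

Gripped firmly and pressing slightly down. Slide to the aligned waypoint in front of the throat.

```bash
python3 -m jog '[[0.05,-0.4,0,0.003],[0.15,-1,0,0.007],[0.3,-2,0,0.014],[0.45,-3,0,0.021],[0.6,-4,0,0.028],[0.7,-5,0,0.035],[0.85,-6,0,0.042],[1,-7,0,0.049],[1.15,-8,0,0.056],[1.3,-9,0,0.063],[1.4,-10,0,0.07],[1.6,-11,0,0.077],[1.7,-12,0,0.084],[1.85,-13,0,0.091],[1.95,-13.6,0,0.096],[2,-13.95,0,0.098],[2,-13.95,0,0.098],[2,-13.95,0,0.098]]'|tr '\n' ' '
python3 look.py t14.png;python3 g.py 486.9 85.4 46 94.9; python3 - <<'E'
from h import *
c=cam('scene'); save(c,'s1.png')
E
```

```text
t: 38.2 eef_pos: [0.4868, 0.084, 0.0469] tool_rot: [0.001, 0.999, 0.042, 0.001] contact_force: [0.6, -5.4, 7.3] gripper_width: 0.032 grasp_force: 69.8 bottle [545.2 265.4] 90.7
crate (add 1,1) 119 [511.1 191.6] [142.7 215.1] 4.64
ram [ 667.4 -220.8] 0.061
target 486.9 85.4 46.0 row [ 0.02 -0.14  0.09] -0.002 need rows 0.0 tooly -85.2 q [-0.93  0.61  0.82  2.16 -0.74  0.67 -1.08] F [-0.2 -4.7  6.1]
```

View pics/s1.png

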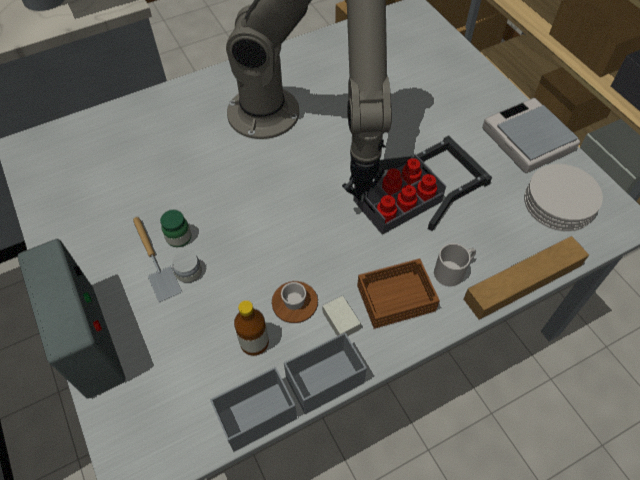

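Crate is sliding flat with all five bottles upright, px (405,190), and its nose is between the rails. Before the throat I'll refine the dock's axis from the same camera.

```bash
python3 - <<'E'
from h import *
W=np.load('pics/top0.npz')['W'].reshape(-1,3); W=W[(W[:,2]>.03)&(W[:,2]<.039)]
def fit(q,ax):
    q=q[:,:2]*1000; r=cv2.fitLine(q.astype(np.float32),cv2.DIST_HUBER,0,.01,.01).ravel(); return r
b=lambda x0,x1,y0,y1: W[(W[:,0]>x0)&(W[:,0]<x1)&(W[:,1]>y0)&(W[:,1]<y1)]
A=fit(b(.395,.435,.335,.42),1); B=fit(b(.56,.60,.335,.42),1); S=fit(b(.43,.555,.42,.47),0)
for n,r in(('lo',A),('hi',B)): print(n,'yaw',np.degrees(np.arctan(-r[0]/r[1])).round(2),'x at y=360',(r[2]+(360-r[3])*r[0]/r[1]).round(1))
print('stop yaw',np.degrees(np.arctan(S[1]/S[0])).round(2),'y mid at x=492',(S[3]+(492-S[2])*S[1]/S[0]).round(1))
s=b(.43,.555,.42,.47)*1000; d=s[:,1]-(S[3]+(s[:,0]-S[2])*S[1]/S[0]); print('half thick',np.percentile(d,[2,98]).round(1))
E
```

```text
lo yaw 4.7 x at y=360 413.2
hi yaw 4.76 x at y=360 580.3
stop yaw 5.06 y mid at x=492 445.6
half thick [-10.4  10.5]
```

```bash
python3 -m jog '[[0,-0.3,0,0],[0,-0.8,0,0],[0,-1.5,0,0],[0,-2.2,0,0],[0,-2.9,0,0],[0,-3.6,0,0],[0,-4.3,0,0],[0,-5,0,0],[0,-5,0,0],[0,-5,0,0]]'|tr '\n' ' '; python3 look.py t15.png;  python3 g.py 475.4 219.9 46 94.9
```

```text
t: 39.13 eef_pos: [0.4828, 0.1343, 0.0469] tool_rot: [0.001, 0.999, 0.042, 0.001] contact_force: [0.1, -3.6, 5.9] gripper_width: 0.03 grasp_force: 69.8 bottle [542.4 315.2] 91.0
crate (add 1,1) 126 [508.6 241.7] [140.9 216.8] 3.7
ram [ 666.8 -221.5] 0.061
target 475.4 219.9 46.0 row [-0.02 -8.59  0.08] -0.002 need rows 2.1 tooly -85.2 q [-1.02  0.62  0.82  2.15 -0.74  0.68 -1.17] F [ 0.4 -3.   5.7]
```

```bash
python3 -m jog '[[0,-0.3,0,0],[0,-0.8,0,0],[0,-1.5,0,0],[0,-2.2,0,0],[0,-2.9,0,0],[0,-3.6,0,0],[0,-4.3,0,0],[0,-5,0,0],[0,-5.7,0,0],[0,-6.4,0,0],[0,-7.1,0,0],[0,-7.6,0,0],[0,-7.8,0,0],[0,-7.8,0,0],[0,-7.8,0,0]]'|tr '\n' ' '; python3 look.py t16.png;  python3 g.py 475.4 219.9 46 94.9
```

```text
t: 40.43 eef_pos: [0.4761, 0.2111, 0.0469] tool_rot: [0.001, 0.999, 0.041, 0.001] contact_force: [1.3, -5.9, 6.1] gripper_width: 0.036 grasp_force: 69.9 bottle [535.1 392.8] 90.9
crate (add 1,1) 170 [501.2 312.8] [143.5 227.1] 4.59
ram [ 667.1 -222.1] 0.061
target 475.4 219.9 46.0 row [-0.   -0.89  0.09] -0.003 need rows 0.2 tooly -85.3 q [-1.16  0.65  0.83  2.1  -0.75  0.71 -1.32] F [ 0.3 -5.8  6.2]
```

Forces are small. Push on in 1–2 mm steps and watch for the stop.

```bash
for i in 1; do python3 -m jog '[[0,-0.3,0,0],[0,-0.6,0,0],[0,-0.7,0,0],[0,-0.7,0,0]]'|grep -E 'eef|contact'
python3 -m jog '[[0,-0.15,0,0],[0,-0.15,0,0]]'|grep -E 'eef|contact'
python3 -m jog '[[0,-0.15,0,0],[0,-0.15,0,0]]'|grep -E 'eef|contact'
python3 -m jog '[[0,-0.15,0,0],[0,-0.15,0,0]]'|grep -E 'eef|contact'; done
```

```text
eef_pos: [0.4756, 0.2174, 0.0469]
contact_force: [1.1, -6.4, 6.3]
eef_pos: [0.4754, 0.2186, 0.0469]
contact_force: [0.8, -7.9, 6.5]
eef_pos: [0.4753, 0.22, 0.0469]
contact_force: [0.6, -9.0, 6.9]
eef_pos: [0.4751, 0.2215, 0.0469]
contact_force: [-0.3, -7.4, 7.0]
```

```bash
python3 -m jog '[[0,-0.15,0,0],[0,-0.15,0,0]]'|grep -E 'eef|contact'
python3 -m jog '[[0,-0.15,0,0],[0,-0.15,0,0]]'|grep -E 'eef|contact'
python3 -m jog '[[0,-0.15,0,0],[0,-0.15,0,0]]'|grep -E 'eef|contact'
```

```text
eef_pos: [0.4751, 0.2224, 0.0469]
contact_force: [0.4, -10.3, 6.4]
eef_pos: [0.4751, 0.2224, 0.0469]
contact_force: [1.7, -13.5, 7.6]
eef_pos: [0.4751, 0.2224, 0.0469]
contact_force: [1.2, -17.0, 8.0]
```

Against the stop: y held at 0.2224 while the force rose to 17 N. Relax, release, lift clear and inspect.

```bash
python3 -m jog '[[0,0.2,0,0],[0,0.3,0,0],[0,0.3,0,0],[0,0.3,0,0]]'|grep -E 'eef|contact'
python3 -m jog '[[0,0,0,0],[0,0,0,0],[0,0,0,0],[0,0,0,0],[0,0,0,0],[0,0,-2,0],[0,0,-5,0],[0,0,-9,0],[0,0,-13,0],[0,0,-15,0],[0,4,-15,0],[0,8,-15,0],[0,12,-15,0],[0,16,-15,0],[0,20,-15,0],[0,24,-15,0],[0,28,-15,0],[0,30,-15,0],[0,30,-15,0]]' -0.4|tr '\n' ' '
python3 look.py t17.png
python3 - <<'E'
from h import *
I=cv2.imread('pics/t17.png'); cv2.imwrite('pics/t17c.png',cv2.resize(I[170:330,100:310],None,fx=3.5,fy=3.5,interpolation=2))
E
```

```text
eef_pos: [0.4751, 0.2224, 0.0469]
contact_force: [0.8, -9.9, 6.5]
t: 43.73 eef_pos: [0.4995, -0.0784, 0.197] tool_rot: [0.001, 0.999, 0.039, 0.001] contact_force: [0.5, 0.3, 0.7] gripper_width: 0.697 grasp_force: 0.0 bottle [549.2 259.5] 90.7
bottle [539.5 333.9] 90.8
bottle [532.8 402.4] 90.7
bottle [467.7 328.6] 90.7
bottle [463.6 397. ] 90.7
crate (add 1,1) 281 [500.4 329.4] [140.8 216.8] 4.05
ram [ 667.3 -221.6] 0.062
```

View pics/t17c.png

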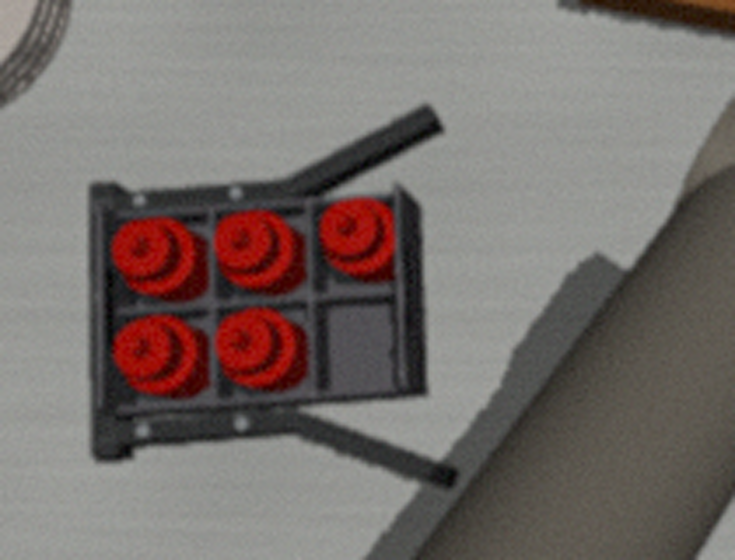

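View pics/t17.png

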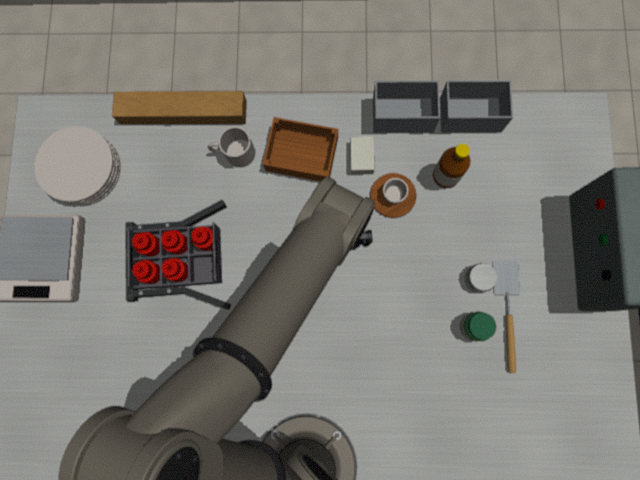

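The crate is home against the stop, px (172,260), with five upright bottles. The ramekin is on the trivet at (395,190), and the other items are unmoved.

```bash
python3 -c "
from station import bot
print(bot.hand_in())"
```

```text
the job is handed in; nothing more can be done
None
```

The job is handed in: the ramekin stands on the trivet, all five bottles are upright in separate cells, and the loaded crate was slid along the table until it was home against the stop.

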